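# Slide the master gauge upright into its parking bay

### The job

Push the tall pressure gauge across the counter, low on its red foot, until it stands upright in the yellow bay with the foot fully home against the back stop, then leave it alone. Slide it gently on the counter without pinching, lifting or tipping it, touch nothing of it but the red foot, and leave the inflator, the valve stem puller and the two wheel weights where they lie.

Things in the scene. Friction and masses are not known exactly. Their poses are not given: they have to be found in the camera images.
- gauge_stand: Tall narrow loose pressure gauge, 244 mm high, about 0.55 kg, top heavy. Origin: centre of the underside of its foot, z up. The foot is a round red drum 70 mm across, 34 mm high (top edge bevelled above 30 mm): push here; pushed above about 45 mm it may tip. It may turn about its upright axis; where the dial faces does not matter.
- gauge_upper: Upper part fixed on the foot, not to be touched: steel pillar 22 mm across (brass collar 32 mm across, 8 mm high, at its base) from 34 to 190 mm up, then a round head with white dial, 58 mm across and 30 mm thick, centred 215 mm above the counter. Origin: same as the foot's. The dial looks along its -x.
- bay: Yellow U of rails fixed to the counter, 20 mm high, 6 mm thick, open to its -x. Origin: on the counter where the foot's centre stands when the foot is home (blue painted disc). Back stop: inner face at x = +35 mm. Side rails: inner faces at y = +-44 mm (foot has 9 mm play each side), from the back stop to x = -12 mm, then flared outward to x = -28 mm. Push in along its +x.
- inflator: Brass dual-head tyre inflator lying on the counter, bystander, about 220 mm long along its x, 62 mm wide at the two heads (+x end), 18 mm high. Origin: under its middle.
- puller: Chrome valve stem puller with black T handle lying on the counter, bystander, about 190 mm long along its x, handle 75 mm wide at the -x end, 16 mm high. Origin: under its middle.
- weight_a: Zinc wheel weight, bystander, 56 x 20 x 15 mm, long along its x. Origin: under its middle.
- weight_b: Second zinc wheel weight, bystander, same as the first.
Things that resemble listed ones, but are neither listed nor needed, are in the scene too. There is more than one size of the gauge_stand; the job needs the larger.

How it is judged:
At the end, for the whole second after the job is handed in: The gauge stands upright (within 0.06 rad) and at rest on the counter in the bay, its foot within 8 mm of the back stop and within 13 mm of the bay's middle line (x of gauge_stand in the frame of bay between -0.008 and 0.006 m and y of gauge_stand in the frame of bay between -0.013 and 0.013 m and height (world z) of gauge_stand below 0.004 m and angle between gauge_stand's own z axis and vertical below 0.06 rad and linear speed of gauge_stand below 0.02 m/s); the robot touches nothing.
It fails at once if the gauge is lifted off the counter (origin over 12 mm up) or tipped by more than 0.2 rad (height (world z) of gauge_stand above 0.012 m or angle between gauge_stand's own z axis and vertical above 0.2 rad).
It fails at once if the pillar or gauge head is touched (contact force between any of the fingers, the arm and gauge_upper above 0.3 N).
It fails at once if the foot is pinched or pushed hard (over 35 N) (contact force between the fingers and gauge_stand above 35 N).
It fails at once if the gauge is shoved or thrown (faster than 0.3 m/s) (linear speed of gauge_stand above 0.3 m/s).
It fails at once if a bystander is moved by more than 12 mm (distance of any of inflator, puller, weight_a, weight_b from where it was at the start of the episode above 0.012 m).
It also fails if it takes over 42 s, if anything falls off the work surface, if the arm or the gripper's body presses on something with over 40 N, if the wrist force passes 120 N, or if a joint passes its speed limit or range.

### The arm

A 6-joint arm with a two-finger parallel gripper is mounted at the origin on the work surface. World frame = base frame: x ahead of the robot, y to its left, z up, the work surface at z = 0. Lengths are in m, angles in rad, forces in N, time in s.
With the tool pointing down it reaches from about 0.35 to 0.8 m from the base axis. Payload 7.3 kg.
Tool frame: the origin (TCP) lies at the very end of the fingers, on their centre line; the grasp point (between the pads) lies 19 mm behind it; x points along the fingers, y is the direction in which the jaws open and shut, and the axes are right-handed (so a half turn about x gives the same grasp; the last joint's range is limited). The gripper opens to 85 mm and grips with 20 to 120 N. Pads are 22 mm wide; open, the fingers measure 114 mm over their backs; the gripper's body (76 mm by 85 mm) begins 54 mm behind the grasp point. The pads swing forward as they close: fully open they stand 13 mm farther back than shut.
Start: joints at [-0.146, 0.342, 1.524, -0, 1.275, -0.146], TCP at [0.525, 0, 0.231] pointing down, gripper open.
Joint ranges: [-2.53, 2.53], [-0.77, 2.02], [0.04, 2.7], [-1, 4.14], [0.28, 2.66], [-3.11, 3.11]. Speed limits (rad/s): [2.57, 2.57, 3.14, 3.14, 3.14, 3.14].

### API

Orientations are given as a unit quaternion [w, x, y, z].
In Python, from rig import robot gives the robot as it stands.
- The arm moves only by the tool arm_command, never from a script. Its argument "increments" is one flat list of numbers, 5 for each row, row after row: the shift along the tool's x, y, z in units of 0.25 m (1.0 is 0.25 m), then the turn about the tool's x in units of 360 degrees (1.0 is 360 degrees), then the opening, from 0 (shut) to 1 (fully open). A call has 1 to 10 rows; each row is the pose to reach, as a shift and turn from the pose commanded when the call began, along the tool's axes at that moment, turning the shorter way round; what a row does not reach only later rows make up. A row lasts 1/12 s, in which the tool goes at most 41.7 mm and 7.16 degrees, less where a joint would pass 70% of its speed; a pose out of reach is approached as far as the arm can. A call with a number of a shift or a turn outside -1 to 1 is refused whole. A call with a gripper value outside its range is refused whole. The fingers move at their own pace and stop on an object; the grip force is fixed at half the most. Time passes only in rows, so rows that repeat a pose let the fingers close. It gives the time, the measured TCP pose, the force and the opening at its end, in the units of the state.
- robot.get_obs(): the state, without advancing time (a new reading comes with each control period).
- robot.snapshot(name): name is "scene" or "side" or "wrist"; returns the picture (480x640x3 uint8, blue, green, red); there is no depth.
- robot.camera_info(name): a dict with "intrinsics" (3x3 intrinsics, pixels), "R" (3x3) and "t" (3): a world point X has camera coordinates R X + t. Camera axes: x right, y down, z forward; pixel columns grow to the right and rows downward; lengths in m; the calibration is good to about 2 mm. A picture is of the moment at which its call begins: read the wrist's pose just before it. camera_info takes no time and is no camera call; for the wrist camera it gives the pose at the moment of the call.
- robot.hand_in(): hands the job in, once; it reports no verdict.
Trained networks look in the newest picture that a camera, given by its name, has taken for a name from the list of things; names that differ only in an ending like _2 or _b are one class to them, and where a whole thing is asked for, a point or a joint stands for the part that bears it (a point fixed in the world has none). Each returns a list of dicts, best first, with "score" (0 to 1); they miss things now and then, are a little off and sometimes report something else, mostly with a low value. They report only what shows in the picture. A call takes as long as a camera call. They do not tell look-alikes from the thing itself.
- robot.boxes_of(query, camera): "extent" ([centre column, centre row, width, height] in pixels, round what is visible of it).
- robot.pinpoint(query, camera): "centre" ([column, row] in pixels: a listed point, or the origin of a listed thing).
The state is a dict: "clock": time; "joint_positions": joint angles; "qd": joint speeds; "joint_efforts": joint torques, N m; "ee_pos": TCP position; "tool_rot": TCP orientation; "force": force on the tool from outside, world axes, zero at the start; "ft_torque": the same for the moment, N m; "opening": finger opening in m.
Only numpy, scipy, OpenCV 4.12 (cv2) and the standard library are available. Lean on these libraries where they do the work, as an engineer would, in place of code of your own. Each camera call takes 0.05 s, during which the arm holds its last target. There are 200 camera calls.

## Working session

There is one attempt and no reset: what is moved stays moved. The work goes in short steps, Python scripts to look and compute and a tool call to move; the robot and the scene stay as the last step left them, time stands still between calls to the robot, and variables do not carry over. Pictures are saved under pics/ and viewed, about 8 in all and at most 12, crops included, and the job is handed in when it is done.

Besides the shell and the picture viewer there is one more tool, called after "Request:" as name(argument=value, ...) on one line, values as JSON. arm_command: Moves the arm, as the interface text tells. Shifts and turns lie within -1 to 1; 1 stands for 0.25 m of shift or 360 degrees of turn. Its arguments: {"type":"object","properties":{"increments":{"type":"array","items":{"type":"number","minimum":-1,"maximum":1}}},"required":["increments"]}

```bash
mkdir -p pics
cat > h.py <<'E'
import numpy as np, cv2
from rig import robot
def ray(cam,uv,z=0.0,info=None):
    c=info or robot.camera_info(cam);K=np.array(c["intrinsics"]);R=np.array(c["R"]);t=np.array(c["t"])
    d=R.T@np.linalg.inv(K)@np.array([uv[0],uv[1],1.]);o=-R.T@t
    return (o+d*(z-o[2])/d[2])
def proj(cam,X):
    c=robot.camera_info(cam);p=np.array(c["intrinsics"])@(np.array(c["R"])@np.array(X)+np.array(c["t"]));return p[:2]/p[2]
E
python3 - <<'E'
from h import *
for cam in ("scene","side"):
    im=robot.snapshot(cam);cv2.imwrite(f"pics/{cam}1.png",im)
    for q in ("gauge_stand","bay","inflator","puller","weight_a"):
        for r in robot.pinpoint(q,cam)[:4]:
            print(cam,q,round(r["score"],2),np.round(r["centre"]),ray(cam,r["centre"]).round(3))
o=robot.get_obs();print(o["clock"],o["ee_pos"],o["tool_rot"],o["opening"])
E
```

```text
scene gauge_stand 0.82 [316. 227.] [0.53  0.037 0.   ]
scene gauge_stand 0.62 [382. 221.] [0.556 0.152 0.   ]
scene bay 0.85 [360. 294.] [0.701 0.046 0.   ]
scene inflator 0.9 [443. 215.] [0.583 0.263 0.   ]
scene puller 0.73 [210. 265.] [ 0.556 -0.157  0.   ]
scene weight_a 0.63 [270. 341.] [ 0.737 -0.108  0.   ]
scene weight_a 0.58 [446. 298.] [0.758 0.164 0.   ]
side gauge_stand 0.67 [241. 240.] [0.557 0.154 0.   ]
side gauge_stand 0.18 [323. 237.] [0.703 0.051 0.   ]
side bay 0.6 [324. 237.] [0.703 0.049 0.   ]
side bay 0.29 [308. 209.] [0.752 0.175 0.   ]
side inflator 0.97 [221. 216.] [0.574 0.28  0.   ]
side puller 0.71 [326. 310.] [ 0.552 -0.151  0.   ]
side weight_a 0.73 [382. 261.] [ 0.735 -0.1    0.   ]
side weight_a 0.63 [309. 210.] [0.752 0.167 0.   ]
side weight_a 0.25 [218. 218.] [0.565 0.276 0.   ]
0.6 [5.25002437e-01 2.07185207e-05 2.31317541e-01] [ 0.5000165   0.5000169   0.49997938 -0.49998722] 0.08575433762849498
```

View pics/scene1.png

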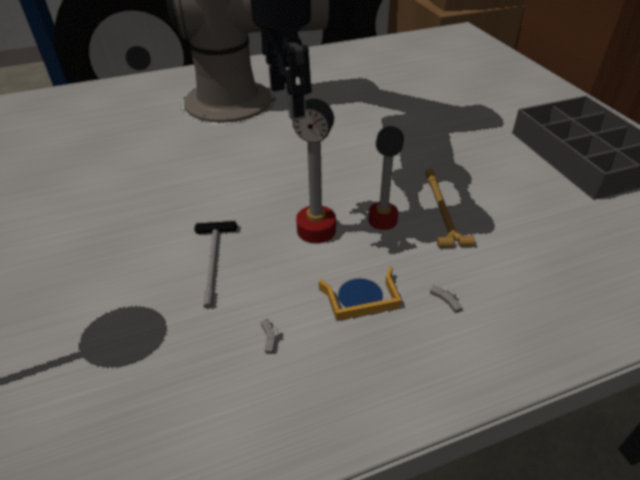

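View pics/side1.png

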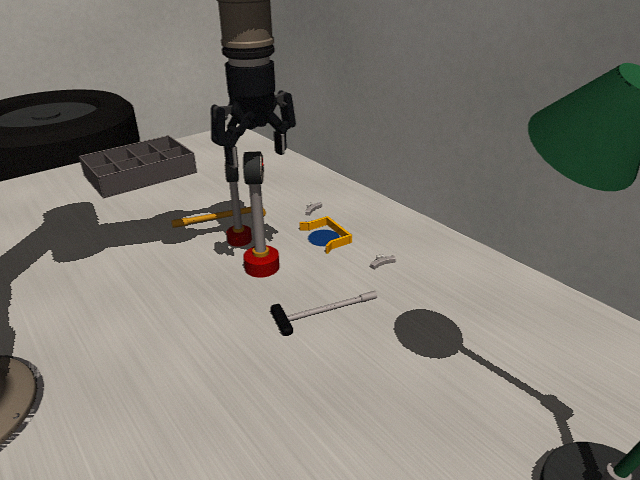

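Scene view: two gauges. The tall one has its foot at (316,227) and head at (313,120). The shorter one has its foot at (384,217) and head at (390,141). The tall one with the larger foot fits the 244 mm description. I'll confirm it in a crop and measure foot sizes and bay yaw.

```bash
cat >> h.py <<'E'
from scipy.optimize import least_squares
def redfeet(im):
    b,g,r=[im[...,i].astype(int) for i in range(3)]
    m=((r>80)&(g<45)&(b<45)).astype(np.uint8)
    n,l,s,c=cv2.connectedComponentsWithStats(m)
    return [(s[i],c[i]) for i in range(1,n) if s[i][4]>100]
def gauge_fit(cams,R=.035,H=.032,x0=(.53,.037),rad=40):
    # fit drum's left/right/bottom extents to the red blob
    a=np.linspace(0,2*np.pi,72)
    obs=[]
    for cam in cams:
        im=robot.snapshot(cam);p=proj(cam,[*x0,.015])
        s=min(redfeet(im),key=lambda q:np.hypot(*(q[1]-p)))[0]
        obs.append((cam,s))
    def f(v):
        e=[]
        for cam,s in obs:
            P=np.array([proj(cam,[v[0]+v[2]*np.cos(t),v[1]+v[2]*np.sin(t),z]) for t in a for z in (0,.03)])
            e+=[P[:,0].min()-s[0]+.5,P[:,0].max()-s[0]-s[2]+.5,P[:,1].max()-s[1]-s[3]+.5]
        return e
    q=least_squares(f,[*x0,R]);return q.x,np.round(q.fun,1)
E
python3 - <<'E'
from h import *
print(gauge_fit(["scene","side"])); print(gauge_fit(["scene"],x0=(.553,.153)))
im=cv2.imread("pics/scene1.png");A=cv2.resize(im[80:330,270:470],None,fx=2.4,fy=2.4,interpolation=cv2.INTER_CUBIC)
cv2.imwrite("pics/crop.png",A)
# bay: fit pose by yellow mask extremes in both views: rail top-face outline IoU
def mask(im):
    h=cv2.cvtColor(im,cv2.COLOR_BGR2HSV);return cv2.inRange(h,(14,150,90),(32,255,255))
M={c:mask(cv2.imread(f"pics/{c}1.png")) for c in("scene","side")}
for c in M:
    k=np.zeros_like(M[c]);u=proj(c,[.70,.047,0]).astype(int);k[u[1]-32:u[1]+32,u[0]-50:u[0]+45]=255;M[c]&=k
    print(c,(M[c]>0).sum(),cv2.boundingRect(M[c]))
def boxes():
    B=[[(35,-50),(41,-50),(41,50),(35,50)]]
    for s in(1,-1):
        B.append([(-12,44*s),(41,44*s),(41,50*s),(-12,50*s)]);B.append([(-12,44*s),(-12,50*s),(-28,58*s),(-28,52*s)])
    return B
def render(c,v):
    m=np.zeros((1920,2560),np.uint8);C,S=np.cos(v[2]),np.sin(v[2])
    for b in boxes():
        P=[]
        for x,y in b:
            for z in(0,.02): P.append(proj(c,[v[0]+C*x/1e3-S*y/1e3,v[1]+S*x/1e3+C*y/1e3,z])*4+1.5)
        cv2.fillConvexPoly(m,cv2.convexHull(np.array(P,np.float32)).astype(np.int32),255)
    return cv2.resize(m,(640,480),interpolation=cv2.INTER_AREA)
from scipy.optimize import minimize
f=lambda v:sum(np.abs(render(c,v).astype(float)-M[c]).sum()/255/(M[c]>0).sum() for c in M)
best=min((minimize(f,[.702,.048,y],method="Nelder-Mead",options=dict(initial_simplex=[[.702,.048,y],[.708,.048,y],[.702,.054,y],[.702,.048,y+.1]])) for y in(-.3,0,.3)),key=lambda r:r.fun)
print(best.x,best.fun)
for y in(-.3,-.15,0,.15,.3):print(y,f([best.x[0],best.x[1],y]))
E
```

```text
Traceback (most recent call last):
  File "h.py", line 29, in gauge_fit
    q=least_squares(f,[*x0,R]);return q.x,np.round(q.fun,1)
  File "h.py", line 26, in f
    P=np.array([proj(cam,[v[0]+v[2]*np.cos(t),v[1]+v[2]*np.sin(t),z]) for t in a for z in (0,.03)])
                ~~~~^^^^^^^^^^^^^^^^^^^^^^^^^^^^^^^^^^^^^^^^^^^^^^^^^
  File "h.py", line 8, in proj
    c=robot.camera_info(cam);p=np.array(c["intrinsics"])@(np.array(c["R"])@np.array(X)+np.array(c["t"]));return p[:2]/p[2]
ValueError: time passes only in moves, steps and waits
```

Too many `camera_info` calls, so I'll cache the calibration of the fixed cameras.

```bash
python3 - <<'E'
s=open('h.py').read()
s=s.replace("def proj(cam,X):\n    c=robot.camera_info(cam);","_C={}\ndef info(cam):\n    if cam not in _C:_C[cam]=robot.camera_info(cam)\n    return _C[cam]\ndef proj(cam,X):\n    c=info(cam);").replace("c=info or robot.camera_info(cam)","c=info or globals()['info'](cam)")
open('h.py','w').write(s)
E
python3 - <<'E'
from h import *
print(gauge_fit(["scene","side"])); print(gauge_fit(["scene"],x0=(.553,.153)))
im=cv2.imread("pics/scene1.png");A=cv2.resize(im[80:330,270:470],None,fx=2.4,fy=2.4,interpolation=cv2.INTER_CUBIC)
cv2.imwrite("pics/crop.png",A)
def mask(im):
    h=cv2.cvtColor(im,cv2.COLOR_BGR2HSV);return cv2.inRange(h,(14,150,90),(32,255,255))
M={c:mask(cv2.imread(f"pics/{c}1.png")) for c in("scene","side")}
for c in M:
    k=np.zeros_like(M[c]);u=proj(c,[.70,.047,0]).astype(int);k[u[1]-32:u[1]+32,u[0]-50:u[0]+45]=255;M[c]&=k
    print(c,(M[c]>0).sum(),cv2.boundingRect(M[c]))
def boxes():
    B=[[(35,-50),(41,-50),(41,50),(35,50)]]
    for s in(1,-1):
        B.append([(-12,44*s),(41,44*s),(41,50*s),(-12,50*s)]);B.append([(-12,44*s),(-12,50*s),(-28,58*s),(-28,52*s)])
    return B
def render(c,v):
    m=np.zeros((1920,2560),np.uint8);C,S=np.cos(v[2]),np.sin(v[2])
    for b in boxes():
        P=[]
        for x,y in b:
            for z in(0,.02): P.append(proj(c,[v[0]+C*x/1e3-S*y/1e3,v[1]+S*x/1e3+C*y/1e3,z])*4+1.5)
        cv2.fillConvexPoly(m,cv2.convexHull(np.array(P,np.float32)).astype(np.int32),255)
    return cv2.resize(m,(640,480),interpolation=cv2.INTER_AREA)
from scipy.optimize import minimize
f=lambda v:sum(np.abs(render(c,v).astype(float)-M[c]).sum()/255/(M[c]>0).sum() for c in M)
best=min((minimize(f,[.702,.048,y],method="Nelder-Mead",options=dict(initial_simplex=[[.702,.048,y],[.708,.048,y],[.702,.054,y],[.702,.048,y+.1]])) for y in(-.3,0,.3)),key=lambda r:r.fun)
print(best.x,best.fun)
for y in(-.3,-.15,0,.15,.3):print(y,f([best.x[0],best.x[1],y]))
print(robot.get_obs()["clock"])
E
```

```text
(array([0.52778457, 0.03554918, 0.02995119]), array([ 0.9, -1.6,  7.6, -1.2, -4.7,  0.7]))
(array([0.50661899, 0.04389494, 0.03270619]), array([-0.,  0., -0.]))
scene 593 (320, 268, 81, 50)
side 616 (300, 216, 52, 38)
[ 0.70217155  0.04681185 -0.1206344 ] 1.366777629340867
-0.3 1.9836309443292877
-0.15 1.4401618212822458
0 1.7338449361041366
0.15 2.33918654998409
0.3 2.8452015406806597
0.85
```

View pics/crop.png

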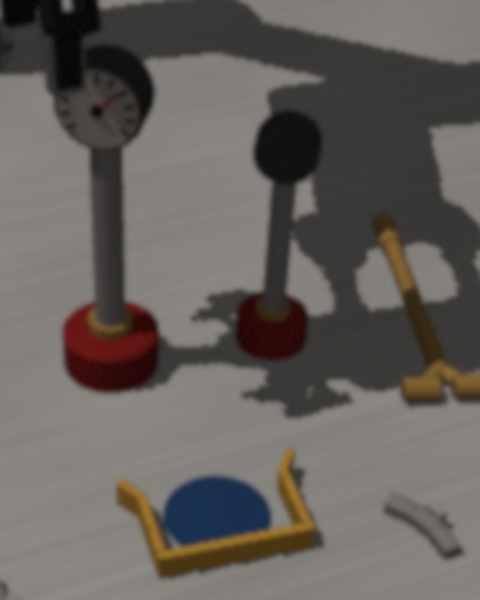

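Crop: the tall gauge (left, foot at about (316,222) in the full image) clearly has the larger foot and head, so it is the target. The small one on the right is the decoy. My masks are too tight in the shade, so I'll refine them.

```bash
python3 - <<'E'
s=open('h.py').read()
s=s.replace("m=((r>80)&(g<45)&(b<45)).astype(np.uint8)","m=((r>45)&(r>2.5*g)&(r>2.5*b)).astype(np.uint8)")
open('h.py','w').write(s)
E
cat > b.py <<'E'
from h import *
from scipy.optimize import minimize
for c in ("scene","side"):
    im=cv2.imread(f"pics/{c}1.png");print(c,[(list(map(int,s)),np.round(k)) for s,k in redfeet(im)])
g=gauge_fit(["scene","side"]);print(g)
def mask(im):
    b,gg,r=[im[...,i].astype(int) for i in range(3)];return (((r>60)&(r>2*b)&(gg>1.3*b)).astype(np.uint8))*255
M={}
for c in("scene","side"):
    im=cv2.imread(f"pics/{c}1.png");M[c]=mask(im)
    k=np.zeros_like(M[c]);u=proj(c,[.70,.047,0]).astype(int);k[u[1]-32:u[1]+32,u[0]-50:u[0]+45]=255;M[c]&=k
    b,gg,r=[im[...,i].astype(int) for i in range(3)];d=(b>1.7*r)&(b>60)&(k>0);v,uu=np.nonzero(d);print(c,"blue",d.sum(),ray(c,[uu.mean(),v.mean()]).round(4),"yellow",(M[c]>0).sum())
def boxes():
    B=[[(35,-50),(41,-50),(41,50),(35,50)]]
    for s in(1,-1):
        B.append([(-12,44*s),(41,44*s),(41,50*s),(-12,50*s)]);B.append([(-12,44*s),(-12,50*s),(-28,58*s),(-28,52*s)])
    return B
def render(c,v,o=(0,0)):
    m=np.zeros((1920,2560),np.uint8);C,S=np.cos(v[2]),np.sin(v[2])
    for b in boxes():
        P=[(proj(c,[v[0]+C*x/1e3-S*y/1e3,v[1]+S*x/1e3+C*y/1e3,z])+o)*4+1.5 for x,y in b for z in(0,.02)]
        cv2.fillConvexPoly(m,cv2.convexHull(np.array(P,np.float32)).astype(np.int32),255)
    return cv2.GaussianBlur(cv2.resize(m,(640,480),interpolation=cv2.INTER_AREA),(0,0),1)
G={c:cv2.GaussianBlur(M[c],(0,0),1).astype(float) for c in M}
f=lambda v:sum(np.abs(render(c,v)-G[c]).sum()/G[c].sum() for c in M)
for cs in (("scene","side"),("scene",),("side",)):
    f=lambda v:sum(np.abs(render(c,v)-G[c]).sum()/G[c].sum() for c in cs)
    best=min((minimize(f,[.702,.048,y],method="Nelder-Mead",options=dict(initial_simplex=[[.702,.048,y],[.708,.048,y],[.702,.054,y],[.702,.048,y+.1]])) for y in(-.3,-.1)),key=lambda r:r.fun)
    print(cs,best.x.round(4),best.fun)
    if len(cs)==2: v=best.x
out=[]
for c in M:
    im=cv2.imread(f"pics/{c}1.png");u=proj(c,[.70,.047,0]).astype(int)
    e=cv2.Canny((render(c,v)>127).astype(np.uint8)*255,50,100)
    im[e>0]=(255,0,255);out.append(cv2.resize(im[u[1]-40:u[1]+40,u[0]-50:u[0]+50],None,fx=4,fy=4,interpolation=cv2.INTER_NEAREST))
cv2.imwrite("pics/bay.png",np.hstack(out))
E
python3 b.py
```

```text
scene [([297, 208, 39, 34, 667], array([313., 226.]))]
side [([226, 225, 25, 21, 351], array([238., 237.])), ([244, 245, 35, 32, 778], array([261., 263.]))]
(array([0.53414291, 0.03495862, 0.03292751]), array([ 0. ,  0.2,  0.2,  0.3, -0.4,  0.5]))
scene blue 859 [0.6977 0.0457 0.    ] yellow 1057
side blue 348 [0.7006 0.0518 0.    ] yellow 743
('scene', 'side') [ 0.7017  0.0471 -0.1189] 0.38735748151898564
('scene',) [ 0.7027  0.0463 -0.1252] 0.2267160363742946
('side',) [ 0.7015  0.047  -0.1292] 0.15099179748118277
```

View pics/bay.png

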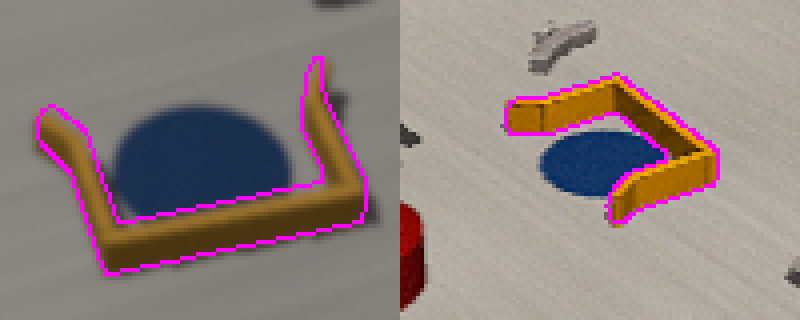

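The bay fit overlays well in both views: bay at (0.702, 0.047), yaw −0.125. Gauge at (0.534, 0.035). I can't tilt the tool, so I'll push with the back of the +y finger of the open gripper, which keeps the gripper body about 50 mm from the pillar. First I raise the tool, then retreat behind the gauge.

Request:
arm_command(increments=[-0.1,0,0,0,1,-0.2,0,0,0,1,-0.2,-0.15,-0.03,-0.004,1,-0.2,-0.3,-0.07,-0.008,1,-0.2,-0.45,-0.104,-0.0113,1,-0.2,-0.452,-0.104,-0.0113,1,-0.2,-0.452,-0.104,-0.0113,1,-0.1,-0.452,-0.104,-0.0113,1,0.05,-0.452,-0.104,-0.0113,1,0.2,-0.452,-0.104,-0.0113,1])

```text
clock: 1.78
ee_pos: [0.4142, 0.0256, 0.1811]
tool_rot: [0.519, 0.483, 0.516, -0.481]
force: [0.8, -0.3, -0.7]
opening: 0.0851
```

Request:
arm_command(increments=[0.15,0,0,0,1,0.3,0,0,0,1,0.4,0,0,0,1,0.5,0,0,0,1,0.58,0,0,0,1,0.63,0,0,0,1,0.66,0,0,0,1,0.66,0,0,0,1])

```text
clock: 2.45
ee_pos: [0.4122, 0.0258, 0.0148]
tool_rot: [0.517, 0.482, 0.518, -0.483]
force: [-1.8, 0.9, 0.3]
opening: 0.0855
```

Run:
```python
from h import *
o=robot.get_obs();print({k:np.round(o[k],4) for k in("clock","ee_pos","tool_rot","force","opening")})
im=robot.snapshot("side");p=proj("side",o["ee_pos"]).astype(int);print(p)
cv2.circle(im,[int(a) for a in p],1,(0,255,0),-1)
cv2.imwrite("pics/s2.png",cv2.resize(im[150:330,100:340],None,fx=3,fy=3,interpolation=cv2.INTER_CUBIC))
```

```text
{'clock': np.float64(2.45), 'ee_pos': array([0.4122, 0.0258, 0.0148]), 'tool_rot': array([ 0.5167,  0.4816,  0.5179, -0.4825]), 'force': array([-1.805 ,  0.8866,  0.3478]), 'opening': np.float64(0.0855)}
[207 286]
```

View pics/s2.png

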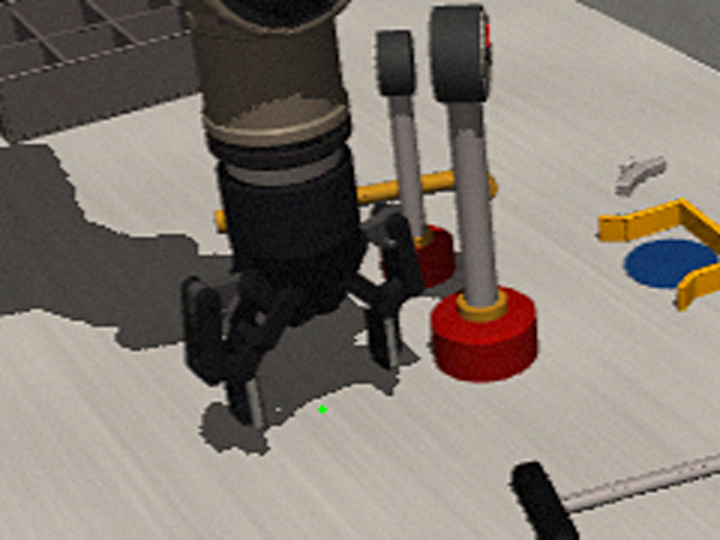

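The side view shows the +y finger tip at about (395,370) in the crop, just behind the foot. Open tips sit about 13 mm above the TCP. The outer knuckle bulges outward near (420,285), so before contact I'll check it against the pillar with an overlay.

Run:
```python
from h import *
o=robot.get_obs();P=np.array(o["ee_pos"]);y=np.array([.9975,.0707,0]);l=np.array([-.0707,.9975,0])
out=[]
for cam in("side","scene"):
    im=robot.snapshot(cam);k=4
    c=proj(cam,P+[.05,0,.06]).astype(int);x0,y0=c[0]-50,c[1]-70
    A=cv2.resize(im[y0:y0+140,x0:x0+100],None,fx=k,fy=k,interpolation=cv2.INTER_CUBIC)
    A=cv2.convertScaleAbs(A,alpha=2.0,beta=20)
    for s,w,col in((.057,-.011,(0,255,0)),(.057,.011,(0,255,0)),(.081,-.011,(0,0,255)),(.081,.011,(0,0,255)),(.069,0,(255,255,0))):
        q=[((proj(cam,P*[1,1,0]+y*s+l*w+[0,0,z])-[x0,y0]+.5)*k).astype(int) for z in np.arange(.02,.141,.02)]
        for a in q: cv2.circle(A,[int(t) for t in a],2,col,-1)
        cv2.polylines(A,[np.array(q)],False,col,1)
    out.append(A)
cv2.imwrite("pics/k.png",np.hstack(out))
```

```text
(no output)
```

View pics/k.png

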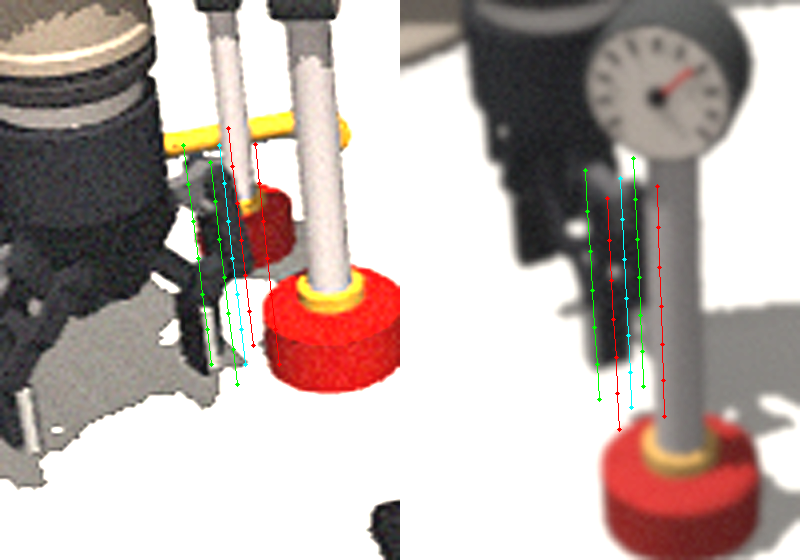

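Reading the overlay in jaw-axis terms, the finger tip back is at about 50–57 mm and the knuckle bulge at about 70 mm. At contact the pillar surface is at 74–81 mm, so there are at least 4 mm of clearance. I'll lower further, creep closer, and compare both gaps directly before contact.

Request:
arm_command(increments=[0.02,0,0,0,1,0.04,0,0,0,1,0.04,0.03,0,0,1,0.04,0.06,0,0,1,0.04,0.08,0,0,1,0.04,0.092,0,0,1,0.04,0.092,0,0,1])

```text
clock: 3.18
ee_pos: [0.4362, 0.0276, 0.0065]
tool_rot: [0.518, 0.482, 0.517, -0.482]
force: [-0.4, -0.1, -0.7]
opening: 0.0854
```

```bash
cat > look.py <<'E'
import sys
from h import *
o=robot.get_obs();print({k:np.round(o[k],4) for k in("clock","ee_pos","force")})
g,e=gauge_fit(["scene","side"],x0=tuple(map(float,sys.argv[1:3])));print(g.round(4),e)
B=np.array([.702,.047]);C,S=np.cos(-.125),np.sin(-.125);d=g[:2]-B;print("in bay",(C*d[0]+S*d[1]).round(4),(-S*d[0]+C*d[1]).round(4))
d=g[:2]-np.array(o["ee_pos"])[:2]
w,x,y,z=o["tool_rot"];Y=np.array([2*(x*y-w*z),1-2*(x*x+z*z)]);print("tool yaw",np.arctan2(Y[1],Y[0]).round(4),"along",(d@Y).round(4),"left",(Y[0]*d[1]-Y[1]*d[0]).round(4))
E
python3 look.py .534 .035
python3 - <<'E'
from h import *
out=[]
for cam,k in(("side",4),("scene",4)):
    im=robot.snapshot(cam);c=proj(cam,[.5,.03,.07]).astype(int)
    out.append(cv2.convertScaleAbs(cv2.resize(im[c[1]-70:c[1]+70,c[0]-50:c[0]+50],None,fx=k,fy=k,interpolation=cv2.INTER_CUBIC),alpha=1.8,beta=25))
cv2.imwrite("pics/n.png",np.hstack(out))
E
```

```text
{'clock': np.float64(3.1833), 'ee_pos': array([0.4362, 0.0276, 0.0065]), 'force': array([-0.4447, -0.1085, -0.7439])}
[0.5341 0.035  0.0329] [ 0.   0.2  0.2  0.3 -0.4  0.5]
in bay -0.165 -0.0329
tool yaw 0.0712 along 0.0983 left 0.0003
```

View pics/n.png

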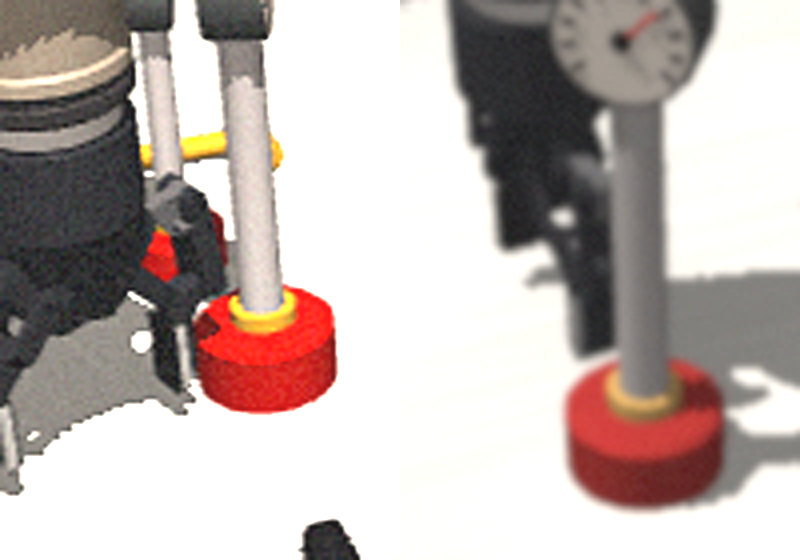

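The gap comparison shows the knuckle (right edge about x=225) and the pillar nearly as close as the fingertip and the foot, so clearance at contact would be only about 1 mm. That's too tight. If I turn the tool 45° and push with the finger's outer corner, the pillar gets about 11 mm of clearance and the head about 9 mm. I'll back off and turn.

Request:
arm_command(increments=[0,-0.04,0,0,1,0,-0.08,0.05,-0.015,1,0,-0.08,0.1,-0.033,1,0,-0.08,0.103,-0.05,1,0,-0.07,0.103,-0.068,1,0,-0.06,0.103,-0.086,1,0,-0.052,0.103,-0.104,1,0.004,-0.052,0.103,-0.122,1,0.008,-0.052,0.103,-0.125,1,0.008,-0.052,0.103,-0.125,1])

```text
clock: 4.22
ee_pos: [0.4235, 0.0011, 0.0042]
tool_rot: [0.662, 0.248, 0.662, -0.248]
force: [0.1, 0.1, 0.2]
opening: 0.0856
```

```bash
python3 look.py .534 .035
```

```text
{'clock': np.float64(4.2167), 'ee_pos': array([0.4235, 0.0011, 0.0042]), 'force': array([0.1037, 0.116 , 0.1856])}
[0.5344 0.0357 0.0334] [ 0.2 -0.1  0.4 -0.  -0.2  0.4]
in bay -0.1648 -0.0321
tool yaw 0.8544 along 0.099 left -0.061
```

Request:
arm_command(increments=[0,0.02,0.02,0,1,0,0.04,0.04,0,1,0,0.055,0.055,0,1,0,0.063,0.063,0,1,0,0.068,0.068,0,1,0,0.068,0.068,0,1])

```text
clock: 4.82
ee_pos: [0.4483, 0.0028, 0.0043]
tool_rot: [0.663, 0.247, 0.662, -0.247]
force: [0.1, 0.2, 0.2]
opening: 0.0852
```

```bash
python3 look.py .534 .035
python3 - <<'E'
from h import *
out=[]
for cam,k in(("side",4),("scene",4)):
    im=robot.snapshot(cam);c=proj(cam,[.5,.03,.09]).astype(int)
    out.append(cv2.convertScaleAbs(cv2.resize(im[c[1]-75:c[1]+75,c[0]-50:c[0]+50],None,fx=k,fy=k,interpolation=cv2.INTER_CUBIC),alpha=1.8,beta=25))
cv2.imwrite("pics/n2.png",np.hstack(out))
E
```

```text
{'clock': np.float64(4.8167), 'ee_pos': array([0.4483, 0.0028, 0.0043]), 'force': array([0.1327, 0.1611, 0.1833])}
[0.5334 0.0353 0.0334] [-0.2  0.5  0.   0.6 -0.6  0.7]
in bay -0.1659 -0.0326
tool yaw 0.8564 along 0.0804 left -0.043
```

View pics/n2.png

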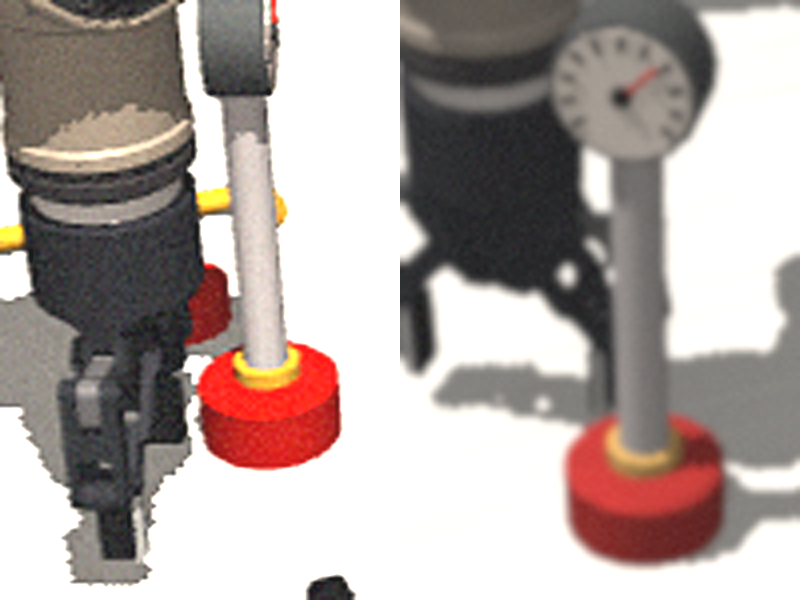

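The side view now shows the body well clear of the pillar, but the wrist (right edge about 192) is close to the head (left edge about 200). I'll compute head clearance from the dial yaw before going on.

Run:
```python
from h import *
from scipy.optimize import minimize
g=np.array([.534,.0353]);T=np.array(robot.get_obs()["ee_pos"])
for c in("scene","side"):
    i=info(c);o=-np.array(i["R"]).T@np.array(i["t"]);print(c,o.round(3),"bearing from gauge deg",np.degrees(np.arctan2(*(o[:2]-g)[::-1])).round(1))
im={c:robot.snapshot(c) for c in("scene","side")}
# dial (light face) centroid vs head axis in scene; head left/right extents in side, for candidate yaws
for a in range(-60,61,20):
    n=np.array([np.cos(np.radians(a)),np.sin(np.radians(a))]);t=np.array([-n[1],n[0]])
    r=[]
    for c in("side","scene"):
        P=np.array([proj(c,[*(g+n*s*.015+t*.029*np.cos(q)),.215+.029*np.sin(q)]) for s in(-1,1) for q in np.linspace(0,6.28,60)])
        F=P[60:];r+=[P[:,0].min(),P[:,0].max(),F[:,0].min(),F[:,0].max()]
    print(a,np.round(r,1))
c=proj("side",[.5,.03,.09]).astype(int)-[50,75];d=proj("scene",[.5,.03,.09]).astype(int)-[50,75];print("crop origins",c,d)
# wrist silhouette predicted for radius r at z=.2
for rr in(.038,.042,.046,.05):
    P=np.array([proj("side",[T[0]+rr*np.cos(q),T[1]+rr*np.sin(q),.19]) for q in np.linspace(0,6.28,60)]);print(rr,P[:,0].min().round(1),P[:,0].max().round(1),P[:,1].mean().round(1))
row=int(proj("side",[T[0],T[1],.19])[1]);print(row,im["side"][row,c[0]-10:c[0]+75].sum(1).tolist())
```

```text
scene [ 1.167 -0.184  0.586] bearing from gauge deg -19.1
side [ 0.12  -0.703  0.576] bearing from gauge deg -119.3
-60 [237.  267.7 252.1 267.7 291.6 334.8 291.6 321.9]
-40 [241.2 263.5 258.4 263.5 291.  335.  291.  328.4]
-20 [241.1 264.6 257.4 264.6 293.1 333.  293.1 333. ]
0 [237.1 268.6 251.4 268.6 291.2 335.1 297.7 335.1]
20 [234.6 270.8 245.3 270.8 291.3 334.5 304.3 334.5]
40 [234.3 270.7 240.1 270.7 294.1 331.4 312.  331.4]
60 [236.2 269.4 236.3 268.6 299.2 326.2 319.9 326.2]
crop origins [194 160] [255 102]
0.038 196.8 242.6 201.1
0.042 194.3 245.0 201.1
0.046 191.9 247.4 201.2
0.05 189.4 249.7 201.2
201 [533, 535, 528, 532, 525, 537, 531, 527, 532, 537, 557, 332, 86, 37, 22, 22, 49, 121, 197, 213, 217, 224, 236, 240, 227, 225, 228, 244, 255, 246, 250, 236, 252, 247, 245, 252, 251, 241, 249, 249, 254, 251, 250, 169, 120, 70, 42, 43, 42, 64, 74, 96, 101, 84, 51, 27, 27, 211, 487, 538, 522, 529, 521, 523, 539, 560, 316, 174, 245, 263, 297, 305, 316, 325, 319, 301, 271, 198, 486, 553, 541, 532, 535, 532, 546]
```

Wrist radius measures 38.5 mm and the dial yaw is about −35°. At contact the head is about 10 mm clear in the worst orientation and the pillar about 11 mm, so I start the gentle push.

Request:
arm_command(increments=[0,0.008,0.008,0,1,0,0.016,0.016,0,1,0,0.024,0.024,0,1,0,0.032,0.032,0,1,0,0.04,0.04,0,1,0,0.048,0.048,0,1,0,0.056,0.056,0,1,0,0.056,0.056,0,1])

```text
clock: 5.78
ee_pos: [0.4665, 0.0045, 0.0041]
tool_rot: [0.662, 0.247, 0.664, -0.247]
force: [-4.4, 1.7, 3.3]
opening: 0.0853
```

```bash
python3 look.py .542 .036
```

```text
{'clock': np.float64(5.7833), 'ee_pos': array([0.4665, 0.0045, 0.0041]), 'force': array([-4.4   ,  1.6792,  3.3385])}
[0.5415 0.0348 0.0328] [ 0.4 -0.4  0.9 -0.4 -0.3  0.1]
in bay -0.1577 -0.0322
tool yaw 0.8571 along 0.072 left -0.0369
```

Request:
arm_command(increments=[0,-0.0085,-0.0085,0,1,0,-0.0255,0.0085,0,1,0,-0.017,0.017,0,1,0,-0.006,0.028,0,1,0,0.006,0.04,0,1,0,0.017,0.051,0,1,0,0.028,0.062,0,1,0,0.04,0.074,0,1,0,0.051,0.085,0,1,0,0.051,0.085,0,1])

```text
clock: 6.72
ee_pos: [0.4933, -0.0001, 0.0044]
tool_rot: [0.663, 0.247, 0.662, -0.247]
force: [-1.4, -0.4, 0.3]
opening: 0.0854
```

```bash
python3 look.py .565 .037
```

```text
{'clock': np.float64(6.7167), 'ee_pos': array([ 4.933e-01, -1.000e-04,  4.400e-03]), 'force': array([-1.4379, -0.4028,  0.2803])}
[0.5695 0.035  0.0325] [ 0.  -0.2  0.4 -0.2 -0.1 -0.2]
in bay -0.1299 -0.0284
tool yaw 0.8564 along 0.0765 left -0.0345
```

Request:
arm_command(increments=[0,-0.006,-0.006,0,1,0,-0.02,0.0085,0,1,0,-0.0085,0.02,0,1,0,0.003,0.031,0,1,0,0.014,0.0425,0,1,0,0.0255,0.054,0,1,0,0.037,0.065,0,1,0,0.048,0.0765,0,1,0,0.0595,0.088,0,1,0,0.0595,0.088,0,1])

```text
clock: 7.65
ee_pos: [0.5196, -0.0033, 0.0043]
tool_rot: [0.663, 0.247, 0.662, -0.247]
force: [-2.2, 0.7, -0.5]
opening: 0.0856
```

```bash
python3 look.py .593 .037
```

```text
{'clock': np.float64(7.65), 'ee_pos': array([ 0.5196, -0.0033,  0.0043]), 'force': array([-2.1832,  0.6903, -0.5447])}
[0.5959 0.0364 0.0324] [ 0.2 -0.4  0.6 -0.4 -0.1 -0.3]
in bay -0.1039 -0.0238
tool yaw 0.8564 along 0.08 left -0.0317
```

Request:
arm_command(increments=[0,-0.006,-0.006,0,1,0,-0.017,0.006,0,1,0,-0.006,0.017,0,1,0,0.006,0.028,0,1,0,0.017,0.04,0,1,0,0.028,0.051,0,1,0,0.04,0.062,0,1,0,0.051,0.074,0,1,0,0.062,0.085,0,1,0,0.062,0.085,0,1])

```text
clock: 8.58
ee_pos: [0.5458, -0.0055, 0.0044]
tool_rot: [0.663, 0.247, 0.662, -0.247]
force: [-1.2, -0.1, 0.3]
opening: 0.0856
```

```bash
python3 look.py .622 .039
```

```text
{'clock': np.float64(8.5833), 'ee_pos': array([ 0.5458, -0.0055,  0.0044]), 'force': array([-1.1843, -0.1286,  0.2653])}
[0.6218 0.0408 0.0321] [ 0.3 -0.7  0.4 -0.9  0.5 -0.8]
in bay -0.0788 -0.0161
tool yaw 0.8564 along 0.0848 left -0.0271
```

Request:
arm_command(increments=[0,-0.006,-0.006,0,1,0,0.003,-0.014,0,1,0,0.014,-0.003,0,1,0,0.0255,0.0085,0,1,0,0.037,0.02,0,1,0,0.048,0.031,0,1,0,0.059,0.0425,0,1,0,0.071,0.054,0,1,0,0.082,0.065,0,1,0,0.082,0.065,0,1])

```text
clock: 9.52
ee_pos: [0.5715, -0.0007, 0.0044]
tool_rot: [0.663, 0.247, 0.662, -0.247]
force: [-1.9, -0.3, -0.2]
opening: 0.0853
```

```bash
python3 look.py .648 .043
```

```text
{'clock': np.float64(9.5167), 'ee_pos': array([ 0.5715, -0.0007,  0.0044]), 'force': array([-1.9061, -0.3384, -0.2375])}
[0.6483 0.0448 0.0323] [ 0.4 -0.5  0.3 -0.6  0.4 -0.1]
in bay -0.053 -0.0088
tool yaw 0.8563 along 0.0848 left -0.0282
```

Request:
arm_command(increments=[0,-0.006,-0.006,0,1,0,0.0085,-0.02,0,1,0,0.02,-0.0085,0,1,0,0.031,0.003,0,1,0,0.0425,0.014,0,1,0,0.054,0.0255,0,1,0,0.065,0.037,0,1,0,0.0765,0.048,0,1,0,0.088,0.0595,0,1,0,0.088,0.0595,0,1])

```text
clock: 10.45
ee_pos: [0.5971, 0.0061, 0.0043]
tool_rot: [0.663, 0.247, 0.662, -0.247]
force: [-1.6, -0.1, 0.3]
opening: 0.0851
```

```bash
python3 look.py .675 .047
```

```text
{'clock': np.float64(10.45), 'ee_pos': array([0.5971, 0.0061, 0.0043]), 'force': array([-1.5695, -0.138 ,  0.3306])}
[0.6734 0.0467 0.0326] [ 0.2 -0.4  0.4 -0.6  0.1 -0.5]
in bay -0.0283 -0.0038
tool yaw 0.8562 along 0.0807 left -0.0311
```

Request:
arm_command(increments=[0,-0.006,-0.006,0,1,0,0.003,-0.014,0,1,0,0.014,-0.003,0,1,0,0.0255,0.0085,0,1,0,0.037,0.02,0,1,0,0.048,0.031,0,1,0,0.056,0.04,0,1,0,0.063,0.046,0,1,0,0.068,0.051,0,1,0,0.068,0.051,0,1])

```text
clock: 11.38
ee_pos: [0.6171, 0.0107, 0.0043]
tool_rot: [0.663, 0.247, 0.662, -0.247]
force: [-2.9, 0.3, 1.7]
opening: 0.0851
```

```bash
python3 look.py .695 .047
python3 - <<'E'
from h import *
out=[]
for cam in("side","scene"):
    im=robot.snapshot(cam);c=proj(cam,[.69,.04,.07]).astype(int)
    out.append(cv2.convertScaleAbs(cv2.resize(im[c[1]-75:c[1]+75,c[0]-50:c[0]+50],None,fx=4,fy=4,interpolation=cv2.INTER_CUBIC),alpha=1.6,beta=20))
cv2.imwrite("pics/n3.png",np.hstack(out))
E
```

```text
{'clock': np.float64(11.3833), 'ee_pos': array([0.6171, 0.0107, 0.0043]), 'force': array([-2.8751,  0.2825,  1.7057])}
[0.6927 0.0457 0.0324] [ 0.3 -0.8  1.4 -0.9 -0.7 -0.4]
in bay -0.0091 -0.0024
tool yaw 0.8564 along 0.076 left -0.0342
```

View pics/n3.png

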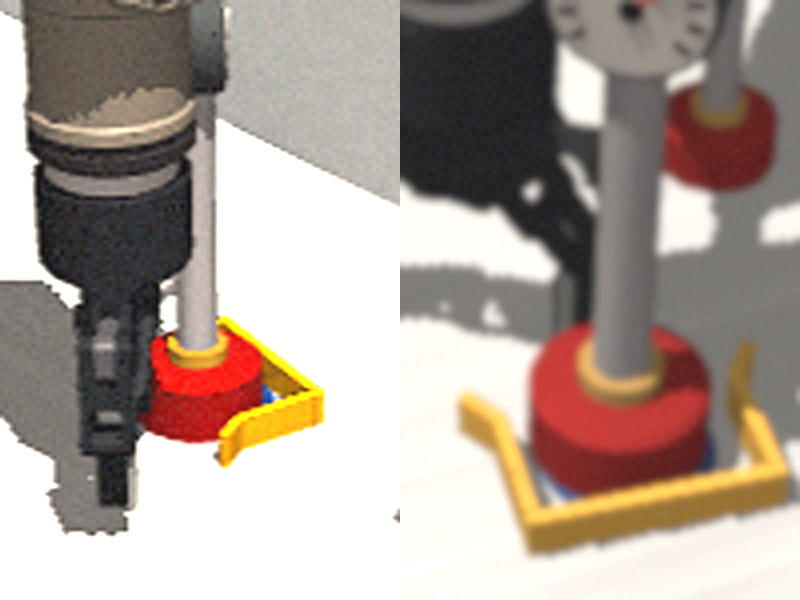

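The foot is inside the bay with about 9 mm left to the stop. I'll creep the rest.

Request:
arm_command(increments=[0,0.004,0.0045,0,1,0,0.008,0.009,0,1,0,0.012,0.0135,0,1,0,0.016,0.018,0,1,0,0.019,0.0215,0,1,0,0.021,0.024,0,1,0,0.023,0.0265,0,1])

```text
clock: 12.17
ee_pos: [0.6255, 0.0107, 0.0043]
tool_rot: [0.662, 0.247, 0.663, -0.247]
force: [-3.9, -0.6, 0.2]
opening: 0.0852
```

Request:
arm_command(increments=[0,0.001,0.0015,0,1,0,0.002,0.003,0,1])

```text
clock: 12.33
ee_pos: [0.626, 0.0106, 0.0043]
tool_rot: [0.662, 0.247, 0.663, -0.247]
force: [-5.5, 0.9, 1.1]
opening: 0.0852
```

```bash
python3 look.py .701 .047
```

```text
{'clock': np.float64(12.3333), 'ee_pos': array([0.626 , 0.0106, 0.0043]), 'force': array([-5.5285,  0.8703,  1.1433])}
[0.6991 0.0462 0.0315] [ 0.7 -1.2  2.9 -1.3 -2.   0.3]
in bay -0.0028 -0.0011
tool yaw 0.8565 along 0.0747 left -0.0319
```

Request:
arm_command(increments=[0,0.0015,0.002,0,1,0,0.003,0.004,0,1,0,0.0045,0.006,0,1])

```text
clock: 12.68
ee_pos: [0.6264, 0.0107, 0.0042]
tool_rot: [0.661, 0.247, 0.664, -0.247]
force: [-11.8, 0.1, 6.7]
opening: 0.0855
```

Force rose to 12 N while the tool moved only 0.4 mm, so the foot is against the stop. I'll back straight off and then rise.

Request:
arm_command(increments=[0,-0.006,-0.006,0,1,0,-0.015,-0.015,0,1,0,-0.04,-0.04,0,1,0,-0.08,-0.08,0,1,0,-0.14,-0.14,0,1,0,-0.2,-0.2,0,1,0,-0.26,-0.26,0,1,-0.08,-0.3,-0.3,0,1,-0.2,-0.3,-0.3,0,1,-0.2,-0.3,-0.3,0,1])

```text
clock: 13.52
ee_pos: [0.5257, 0.0023, 0.059]
tool_rot: [0.666, 0.248, 0.659, -0.247]
force: [2.1, -0.4, 0.0]
opening: 0.0858
```

```bash
python3 look.py .702 .047
python3 - <<'E'
from h import *
out=[]
for cam in("side","scene"):
    im=robot.snapshot(cam)
    for q in("inflator","puller","weight_a"):
        print(cam,q,[(round(r["score"],2),ray(cam,r["centre"]).round(3)[:2]) for r in robot.pinpoint(q,cam)[:2]])
    c=proj(cam,[.69,.04,.07]).astype(int)
    out.append(cv2.convertScaleAbs(cv2.resize(im[c[1]-75:c[1]+75,c[0]-50:c[0]+50],None,fx=4,fy=4,interpolation=cv2.INTER_CUBIC),alpha=1.6,beta=20))
cv2.imwrite("pics/n4.png",np.hstack(out))
E
```

```text
{'clock': np.float64(13.5167), 'ee_pos': array([0.5257, 0.0023, 0.059 ]), 'force': array([ 2.103 , -0.374 ,  0.0061])}
[0.6976 0.047  0.0324] [ 0.2 -0.6  2.5 -0.4 -2.4  0.5]
in bay -0.0044 -0.0006
tool yaw 0.8558 along 0.1464 left -0.1005
side inflator [(0.76, array([0.569, 0.272]))]
side puller [(0.95, array([ 0.548, -0.154])), (0.33, array([0.699, 0.052]))]
side weight_a [(0.67, array([0.757, 0.166])), (0.46, array([ 0.735, -0.102]))]
scene inflator [(0.64, array([0.573, 0.267]))]
scene puller [(0.79, array([ 0.553, -0.155]))]
scene weight_a [(0.81, array([ 0.74 , -0.105])), (0.69, array([0.757, 0.168]))]
```

View pics/n4.png

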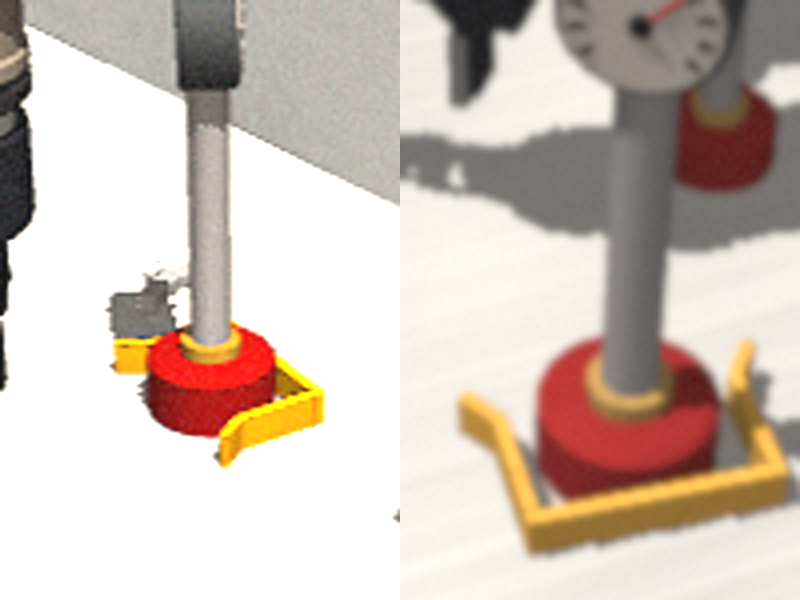

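Both views show the gauge upright in the bay. The rail hides the foot's lower edge, so I'll refit using only the left and right extents and the collar.

Run:
```python
from h import *
a=np.linspace(0,2*np.pi,90);ob=[]
for cam in("scene","side"):
    im=robot.snapshot(cam);p=proj(cam,[.702,.047,.015]);s=min(redfeet(im),key=lambda q:np.hypot(*(q[1]-p)))[0];ob.append((cam,s))
    b,g,r=[im[...,i].astype(int) for i in range(3)]
    u=proj(cam,[.702,.047,.038]).astype(int);m=np.zeros(r.shape,bool);m[u[1]-8:u[1]+10,u[0]-14:u[0]+15]=1
    m&=(r>60)&(r>1.8*b)&(g>1.25*b)&(r<2.4*g);
    n,l,st,_=cv2.connectedComponentsWithStats(m.astype(np.uint8));k=1+np.argmax(st[1:,4]);P=st[k];ob[-1]+=(P,);print(cam,s,P)
def f(v,col):
    e=[]
    for cam,s,P in ob:
        Q=np.array([proj(cam,[v[0]+.0327*np.cos(t),v[1]+.0327*np.sin(t),z]) for t in a for z in(0,.03)])
        C=np.array([proj(cam,[v[0]+.016*np.cos(t),v[1]+.016*np.sin(t),z]) for t in a for z in(.034,.042)])
        if not col: e+=[(Q[:,0].min()+Q[:,0].max()-2*s[0]-s[2]+1)/2]
        else: e+=[(C[:,0].min()+C[:,0].max()-2*P[0]-P[2]+1)/2, C[:,1].max()-P[1]-P[3]+1]
    return e
for col in(0,1):
    q=least_squares(lambda v:f(v,col),[.7,.046]);d=q.x-[.702,.047];C,S=np.cos(-.125),np.sin(-.125)
    print(col,q.x.round(4),np.round(q.fun,1),"bay",(C*d[0]+S*d[1]).round(4),(-S*d[0]+C*d[1]).round(4))
```

```text
scene [339 268  44  38 956] [350 270  21  16 145]
side [308 218  32  28 582] [316 217  15  11  81]
0 [0.7006 0.046 ] [-0.  0.] bay -0.0013 -0.0012
1 [0.6988 0.0461] [ 0.4  0.4 -0.2  1.4] bay -0.003 -0.0013
```

```bash
python3 -c "
from rig import robot
print(robot.hand_in(), robot.get_obs()['clock'])"
```

```text
the job is handed in; nothing more can be done
the job is handed in; nothing more can be done
```

The tall gauge is in the yellow bay, upright and against the back stop. I handed the job in at about 14 s on the robot's clock; no verdict is reported.

**How:** I pushed low on the red foot with the outer corner of one open finger, the tool turned 45° so the knuckle and wrist stayed clear of the pillar and head. It went in steps of about 25 mm, correcting sideways after each. I crept the last few millimetres until the force rose to about 12 N with almost no movement, then backed off.

**Last checks:**
- **Position:** in the bay's frame the foot is at x = −1.3 mm and y = −1.2 mm by its left and right edges. The brass collar gives x = −3.0 mm with a poorer fit.
- **Disagreement:** the earlier whole-foot fit gave x = −4.4 mm, but the rail hid the foot's lower edge. All three are within the −8 to +6 mm limit.
- **Upright and clear:** by eye in both views the gauge stands upright, and the arm is well away from it.
- **Force:** the highest reading I saw was about 14 N, when the foot met the stop. I only saw readings between moves.
- **Bystanders:** the detected positions of the inflator, puller and both weights agree with the start to within the detector's scatter, about 10 mm. That is close to the 12 mm limit, but the arm never went near them.

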